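# Start a screen exposure

## Robot

A 6-joint arm with a two-finger parallel gripper is mounted at the origin on the work surface. World frame = base frame: x ahead of the robot, y to its left, z up, the work surface at z = 0. Lengths are in mm, angles in rad, forces in N, time in s.
With the tool pointing down it reaches from about 325 to 1000 mm from the base axis. Payload 5.1 kg.
Tool frame: the origin (TCP) lies between the finger pads; the fingertips stand tip_reach ahead of it and the grasp point (between the pads) lies 6 mm ahead of it (tip_reach is the distance from the TCP to the fingertips, in mm); z points along the fingers, y is the direction in which the jaws open and shut (so a half turn about z gives the same grasp; the last joint's range is limited). The gripper opens to 85 mm and grips with 20 to 120 N. Pads are 22 mm wide; open, the fingers measure 114 mm over their backs; the gripper's body (76 mm by 85 mm) begins 54 mm behind the grasp point. The pads swing forward as they close: fully open they stand 13 mm farther back than shut.
Start: joints at [1.232, 0.124, 1.65, -0, 1.367, -0.083], TCP at [164.485, 628.832, 256.322] pointing down, gripper open.
Joint ranges: [-2.61, 2.61], [-1.02, 2.33], [0.03, 2.71], [-1.35, 4.49], [0.32, 2.68], [-2.91, 2.91]. Speed limits (rad/s): [2.57, 2.57, 3.14, 3.14, 3.14, 3.14].

## Interface

Orientations are given as a 3x3 rotation matrix whose columns are the frame's x, y, z axes.
In Python, from cell import get_obs, get_image, camera_model, hand_in, boxes_of, pinpoint, tip_reach gives the robot as it stands.
- The arm moves only by the tool arm_command, never from a script. Its argument "steps" is one flat list of numbers, 7 for each row, row after row: the turn, a rotation vector about the tool's x, y, z in rad, then the shift along the tool's x, y, z in cm, then the finger opening in cm, from 0 to 8.54. In form: [rx, ry, rz, dx, dy, dz, fingers, rx, ry, rz, dx, dy, dz, fingers, ...]. A call has 1 to 5 rows; each row is the pose to reach, as a shift and turn from the pose commanded when the call began, along the tool's axes at that moment; what a row does not reach only later rows make up. A row lasts 1/8 s, in which the tool goes at most 62.5 mm and 10.7 degrees, less where a joint would pass 70% of its speed; a pose out of reach is approached as far as the arm can. A call with a gripper value outside its range is refused whole. The fingers move at their own pace and stop on an object; "newtons" is the grip in N (left out, the last holds). Time passes only in rows, so rows that repeat a pose let the fingers close. It gives the time, the measured TCP pose, the force and the opening at its end, in the units of the state.
- get_obs(): the state, without advancing time (a new reading comes with each control period).
- get_image(name): name is "scene" or "top" or "wrist"; returns (picture, depth): 480x640x3 uint8, red, green, blue; 480x640 float32, mm along the optical axis (not along the pixel's ray), 0 where there is no reading.
- camera_model(name): a dict with "fx", "fy", "cx", "cy" (pixels), "extrinsics" (4x4, takes a point from camera to world coordinates); the wrist camera has in their place "tool_from_camera" (4x4, takes a point from camera to tool coordinates, whose origin is the TCP and whose axes are the flange's). Camera axes: x right, y down, z forward; pixel columns grow to the right and rows downward; lengths in mm; the calibration is good to about 2 mm. A picture is of the moment at which its call begins: read the wrist's pose just before it. camera_model takes no time and is no camera call.
- hand_in(): hands the job in, once; it reports no verdict.
Trained networks look in the newest picture that a camera, given by its name, has taken for a name from the list of things; names that differ only in an ending like _2 or _b are one class to them, and where a whole thing is asked for, a point or a joint stands for the part that bears it (a point fixed in the world has none). Each returns a list of dicts, best first, with "confidence" (0 to 1); they miss things now and then, are a little off and sometimes report something else, mostly with a low value. They report only what shows in the picture. A call takes as long as a camera call.
- boxes_of(label, camera): "extent" ([centre column, centre row, width, height] in pixels, round what is visible of it).
- pinpoint(label, camera): "location" ([column, row] in pixels: a listed point, or the origin of a listed thing).
The state is a dict: "clock": time; "q": joint angles; "joint_velocities": joint speeds; "joint_torque": joint torques, N m; "tool_pos": TCP position; "tool_rot": TCP orientation; "ft_force": force on the tool from outside, world axes, zero at the start; "torque": the same for the moment, N m; "gripper_width": finger opening in mm.
Only numpy, scipy, OpenCV 4.12 (cv2) and the standard library are available. Lean on these libraries where they do the work, as an engineer would, in place of code of your own. Each camera call takes 0.05 s, during which the arm holds its last target.

## Task

Start an exposure on the exposure unit: press down the raised end of the large main rocker, at the left end of the control strip as seen from the robot, then press down the raised end of the smaller vacuum-pump rocker next to it, and after the pump has run for at least three seconds press the start button fully in and let it spring back. This is fingertip work, with nothing to pick up: leave the timer knob and the mushroom-headed stop button alone, and do not disturb the things lying around.

Things in the scene. Friction and masses are not known exactly. Their poses are not given: they have to be found in the camera images.
- unit: Fixed unit, grey case 480 x 520 x 115 mm. Level metal control strip along the edge nearest the robot, 114 mm deep, top at 121 mm; behind it the closed lid, top at 133 mm, handle to 154. Origin on the table under the strip's middle; x to the lid, y left, z up. On x = 0, at y (mm): main rocker 200, pump rocker 125, gauge 45 (58 wide, 11 high), timer knob -35, start button -120, stop button -200.
- main_rocker_on_end (a point): Where to press the main rocker: 11 mm from its pivot towards the lid, 6 mm above the strip, where that half's face lies once down. Axes as the unit's. Black rocker, 36 (x) x 28 mm, steel bezel 46 x 38 x 3 mm; two flat halves in a shallow V, hollow 6 mm above the strip over the pivot. Off: the robot-side half is level, the lid-side half slopes up, its end 6 mm higher. On: the reverse.
- main_rocker (a joint): Main rocker: 0 = off, 0.34 rad = on (lid-side half pressed down level). It resists with about 3 N at its end and stays wherever it is left, so press until it stops.
- pump_rocker_on_end (a point): Where to press the vacuum-pump rocker: 8 mm from its pivot towards the lid, 6 mm above the strip, where that half's face lies once down. Axes as the unit's. Same shape as the main rocker but smaller: 26 (x) x 16 mm, bezel 34 x 24 x 3 mm, raised end 4 mm above the hollow.
- pump_rocker (a joint): Pump rocker: 0 = off, 0.34 rad = on (lid-side half pressed down level). It resists with about 3 N at its end and stays wherever it is left, so press until it stops.
- start_button_top (a point): Centre of the top of the start button when not pressed (a fixed point), 12 mm above the strip: a black flat-topped cylinder 24 mm across in a steel ring 29 mm across and 3 mm high. Axes as the unit's.
- start_button (a joint): Start button: 0 = out, 0.005 m = fully pressed in (downwards). Its spring takes 1.6 N at first and 4.8 N when fully in; it comes back when let go.
- stop_button_top (a point): Centre of the top of the stop button when not pressed (a fixed point), 24 mm above the strip: a black mushroom head 40 mm across. To be left alone.
- stop_button (a joint): Stop button: 0 = out, 0.005 m = pressed in. Same spring as the start button.
- timer_mark (a point): Outer end of the white pointer line on top of the timer knob, 14 mm from the knob's axis, 22 mm above the strip. The knob is black, 48 mm across its skirt and 30 mm across its grip, and is set at any angle. To be left alone.
- tape_mid (a point): Centre of a small roll of paper tape lying flat on the lid's front bar behind the start and stop buttons, 58 mm across with a 38 mm hole, 19 mm high. Bystander.
- brush_mid (a point): Middle (10 mm up) of a wooden paint brush lying on the work surface between the robot and the unit, 180 mm long (its own x), 42 mm wide at the ferrule, 20 mm high. Bystander.
- mug_center (a point): Centre (42 mm up) of an enamel mug, 84 mm across and 85 mm high with a handle, standing beside the unit. Bystander.
- jar_center (a point): Centre (55 mm up) of a closed white jar, 84 mm across and 110 mm high, standing beside the unit. Bystander.

How it is judged:
By the outcome, as a careful person would: the job done as asked, in the order asked, and still so for the second after the job is handed in, with the robot touching nothing.
It also fails if it takes over 51 s, if anything falls off the work surface, if the arm or the gripper's body presses on something with over 40 N, if the wrist force passes 120 N, or if a joint passes its speed limit or range.

## Working session

There is one attempt and no reset: what is moved stays moved. The work goes in short steps, Python scripts to look and compute and a tool call to move; the robot and the scene stay as the last step left them, time stands still between calls to the robot, and variables do not carry over. Pictures are saved under pics/ and viewed, and the job is handed in when it is done.

Besides the shell and the picture viewer there is one more tool, called after ">>>" by a JSON object that holds its "op" and its "data", one argument or row to a line. arm_command: Moves the arm, as the interface text tells. Its arguments: {"type":"object","properties":{"steps":{"type":"array","items":{"type":"number"}},"newtons":{"type":"number"}},"required":["steps"]}

```bash
mkdir -p pics; ls; python3 - <<'E'
from cell import *
import cv2,numpy as np
o=get_obs();print(o['clock'],o['tool_pos'],o['tool_rot'],o['gripper_width'],tip_reach() if callable(tip_reach) else tip_reach)
for n in ['scene','top','wrist']:
    im,d=get_image(n);cv2.imwrite(f'pics/{n}0.png',im[:,:,::-1]);np.save(f'pics/{n}0.npy',d)
    m=camera_model(n);print(n,{k:np.round(v,3).tolist() for k,v in m.items()})
E
```

```text
pics
0.0 [164.33088468 628.30605428 255.05083388] [[-9.67445113e-01  2.53079953e-01 -7.00767055e-04]
 [ 2.53080861e-01  9.67443107e-01 -1.97789731e-03]
 [ 1.77386100e-04 -2.09085781e-03 -9.99997798e-01]] 85.55581332660793 25.0
scene {'fx': 519.212, 'fy': 519.212, 'cx': 318.863, 'cy': 232.377, 'extrinsics': [[0.83, 0.362, -0.424, 1086.965], [0.557, -0.541, 0.63, -788.074], [-0.001, -0.759, -0.651, 954.905], [0.0, 0.0, 0.0, 1.0]]}
top {'fx': 598.091, 'fy': 598.091, 'cx': 320.917, 'cy': 246.414, 'extrinsics': [[0.045, -0.978, 0.204, 270.976], [-0.999, -0.043, 0.014, 26.64], [-0.005, -0.205, -0.979, 1473.588], [0.0, 0.0, 0.0, 1.0]]}
wrist {'fx': 334.189, 'fy': 334.189, 'cx': 326.283, 'cy': 241.16, 'tool_from_camera': [[0.001, -0.957, -0.289, 72.911], [1.0, 0.001, -0.001, -0.884], [0.001, -0.289, 0.957, -117.942], [0.0, 0.0, 0.0, 1.0]]}
```

View pics/top0.png

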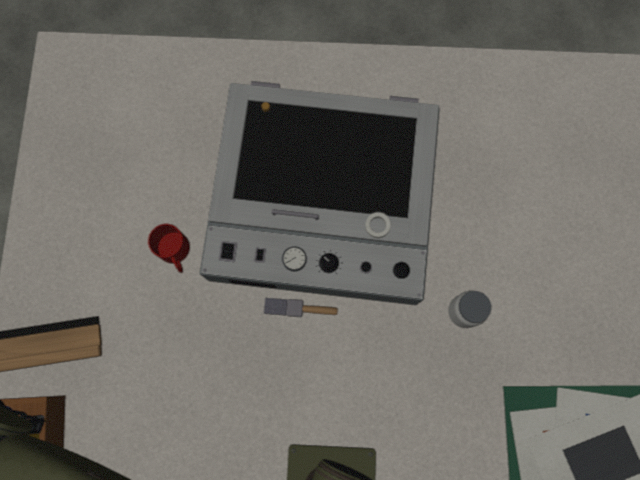

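View pics/scene0.png

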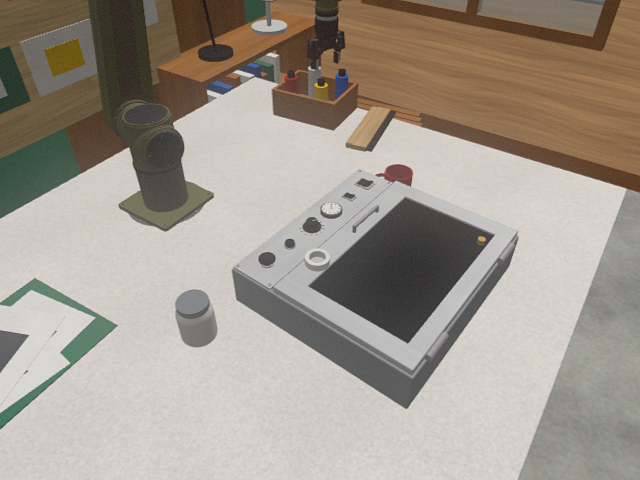

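View pics/wrist0.png

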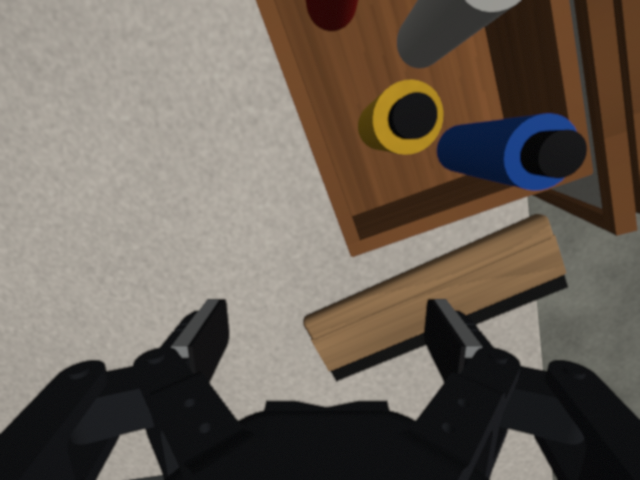

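```bash
python3 - <<'E'
from cell import *
for c in ['top','scene','wrist']:
  get_image(c) if False else None
for c in ['top','scene']:
  for l in ['unit','main_rocker_on_end','pump_rocker_on_end','start_button_top','stop_button_top','timer_mark']:
    print(c,l,[( [round(x) for x in r['location']],round(r['confidence'],2)) for r in pinpoint(l,c)][:3])
E
```

```text
top unit [([314, 270], 0.83)]
top main_rocker_on_end [([229, 247], 0.96), ([171, 243], 0.48)]
top pump_rocker_on_end [([256, 251], 0.96)]
top start_button_top [([366, 268], 0.81)]
top stop_button_top [([402, 271], 0.86)]
top timer_mark [([323, 255], 0.74)]
scene unit [([319, 258], 0.79)]
scene main_rocker_on_end [([368, 186], 0.78)]
scene pump_rocker_on_end []
scene start_button_top []
scene stop_button_top [([264, 255], 0.83)]
scene timer_mark [([315, 221], 0.61)]
```

```bash
cat > h.py <<'E'
import numpy as np
from cell import *
def ray(n,uv,z,T=None):
    m=camera_model(n)
    if T is None: T=np.array(m['extrinsics'])
    d=T[:3,:3]@np.array([(uv[0]-m['cx'])/m['fx'],(uv[1]-m['cy'])/m['fy'],1]);c=T[:3,3]
    return c+d*(z-c[2])/d[2]
def wT(o):
    m=camera_model('wrist');T=np.eye(4);T[:3,:3]=o['tool_rot'];T[:3,3]=o['tool_pos'];return T@np.array(m['tool_from_camera'])
L={'main_rocker_on_end':(11,200,127),'pump_rocker_on_end':(8,125,127),'start_button_top':(0,-120,133),'stop_button_top':(0,-200,145)}
def fit(P,Q):
    P=np.array(P)[:,:2];Q=np.array(Q)[:,:2];a,b=P.mean(0),Q.mean(0)
    H=(P-a).T@(Q-b);th=np.arctan2(H[0,1]-H[1,0],H[0,0]+H[1,1])
    R=np.array([[np.cos(th),-np.sin(th)],[np.sin(th),np.cos(th)]]);t=b-R@a
    return th,t,Q-(P@R.T+t)
E
python3 - <<'E'
from h import *
uv={'main_rocker_on_end':(229,247),'pump_rocker_on_end':(256,251),'start_button_top':(366,268),'stop_button_top':(402,271)}
Q=[ray('top',uv[k],L[k][2]) for k in L]
print(np.round(Q,1)); th,t,r=fit(list(L.values()),Q);print(th,t,r.round(1))
R=np.array([[np.cos(th),-np.sin(th)],[np.sin(th),np.cos(th)]])
for k in L:print(k,R@L[k][:2]+t)
# scene check
for k,p in (('main_rocker_on_end',(368,186)),('stop_button_top',(264,255))):print(ray('scene',p,L[k][2]))
E
```

```text
[[ 541.5  257.4  127. ]
 [ 534.8  194.6  127. ]
 [ 505.2  -58.6  133. ]
 [ 499.9 -138.9  145. ]]
-0.07903076285247738 [515.50377862  62.77388916] [[-0.8 -3.9]
 [ 1.5  7.9]
 [-0.8 -1.7]
 [ 0.1 -2.3]]
main_rocker_on_end [542.25914813 261.28119432]
pump_rocker_on_end [533.34737309 186.7521378 ]
start_button_top [506.0299563  -56.85155417]
stop_button_top [ 499.71407475 -136.60184972]
[550.43735303 250.30727035 127.        ]
[ 499.34267889 -139.29225577  145.        ]
```

>>> {"op": "arm_command", "data": {
  "steps": [0,0,-0.177,-40.5,-41.9,-2.5,0,0,0,-0.177,-40.5,-41.9,-2.5,0,0,0,-0.177,-40.5,-41.9,-2.5,0,0,0,-0.177,-40.5,-41.9,-2.5,0,0,0,-0.177,-40.5,-41.9,-2.5,0]
}}

```text
clock: 1.38
tool_pos: [318.2, 355.0, 270.1]
tool_rot: [[-0.997, 0.078, 0.001], [0.078, 0.997, 0.001], [-0.001, 0.001, -1.0]]
ft_force: [1.5, -0.3, -0.8]
gripper_width: 0.0
```

>>> {"op": "arm_command", "data": {
  "steps": [0,0,0,-15,-22.4,-1,0,0,0,0,-15,-22.4,-1,0,0,0,0,-15,-22.4,-1,0,0,0,0,-15,-22.4,-1,0,0,0,0,-15,-22.4,-1,0]
}}

```text
clock: 2.0
tool_pos: [450.7, 118.8, 280.2]
tool_rot: [[-0.997, 0.083, 0.001], [0.083, 0.997, -0.0], [-0.001, -0.0, -1.0]]
ft_force: [-0.6, 1.4, 0.2]
gripper_width: -0.2
```

```bash
python3 - <<'E'
from h import *
import cv2
o=get_obs();print(o['clock'],o['tool_pos'],tip_reach)
im,d=get_image('wrist');cv2.imwrite('pics/w1.png',im[:,:,::-1]);np.save('pics/w1.npy',d)
T=wT(o);P=[];Q=[]
for k in L:
    r=pinpoint(k,'wrist')
    if r:
        uv=r[0]['location'];P.append(L[k]);Q.append(ray('wrist',uv,L[k][2],T));print(k,np.round(uv,1),r[0]['confidence'],Q[-1].round(1))
th,t,res=fit(P,Q);print(th,t,res.round(1))
E
```

```text
2.0 [450.71540892 118.78898589 280.21694696] 25.0
main_rocker_on_end [491.4 320.1] 0.61 [546.6 260.8 127. ]
pump_rocker_on_end [409.3 317.4] 0.73 [537.8 186.2 127. ]
start_button_top [129.8 314.4] 0.66 [511.1 -62.5 133. ]
stop_button_top [ 33.5 326. ] 0.6 [ 509.3 -139.3  145. ]
-0.06778769703972047 [521.37164988  60.36883628] [[ 0.7  1.6]
 [-0.1  1.7]
 [-2.1 -3.2]
 [ 1.5 -0.1]]
```

View pics/w1.png

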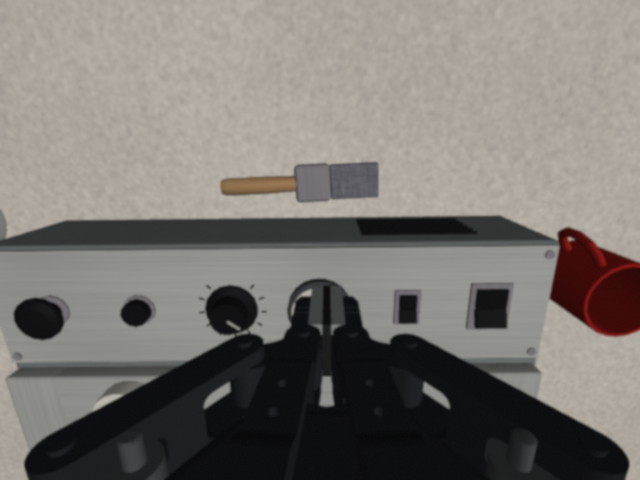

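```bash
python3 - <<'E'
from h import *
o=get_obs();T=wT(o);m=camera_model('wrist');d=np.load('pics/w1.npy')
def pt(u,v):
    z=d[v,u];return (T@np.array([(u-m['cx'])/m['fx']*z,(v-m['cy'])/m['fy']*z,z,1]))[:3].round(1)
for u,v in [(450,300),(440,330),(370,270),(170,280),(80,330),(136,313),(490,322),(490,298)]:print(u,v,pt(u,v))
P=[(0,200),(0,125),(0,-120)];Q=[ray('wrist',(490.5,306),124,T),ray('wrist',(407,307),124,T),ray('wrist',(136,312),133,T)]
print(np.round(Q,1));th,t,r=fit(P,Q);print(th,t,r.round(1))
R=np.array([[np.cos(th),-np.sin(th)],[np.sin(th),np.cos(th)]])
for p in [(16,200),(14,125),(0,-120)]:print(p,R@p+t)
E
```

```text
450 300 [523.7 228.4 121.2]
440 330 [554.  219.9 121.6]
370 270 [489.  156.9 120.8]
170 280 [484.4 -21.7 121.9]
80 330 [ 528.6 -117.5  120.8]
136 313 [509.7 -53.4 131.6]
490 322 [542.9 261.1 131.4]
490 298 [521.6 262.  126.5]
[[531.1 264.2 124. ]
 [526.3 188.7 124. ]
 [508.  -52.2 133. ]]
-0.07372359183568403 [516.74628493  65.42506517] [[-0.4 -0.7]
 [ 0.3 -1.4]
 [ 0.   2.1]]
(16, 200) [547.4341886  263.70328528]
(14, 125) [539.91535931 189.05432543]
(0, -120) [507.90746573 -54.24897243]
```

```bash
python3 -c "
import cv2
i=cv2.imread('pics/w1.png')
a=i[230:370,370:570];cv2.imwrite('pics/w1c.png',cv2.resize(a,None,fx=4,fy=4,interpolation=cv2.INTER_CUBIC))"
```

```text
(no output)
```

View pics/w1c.png

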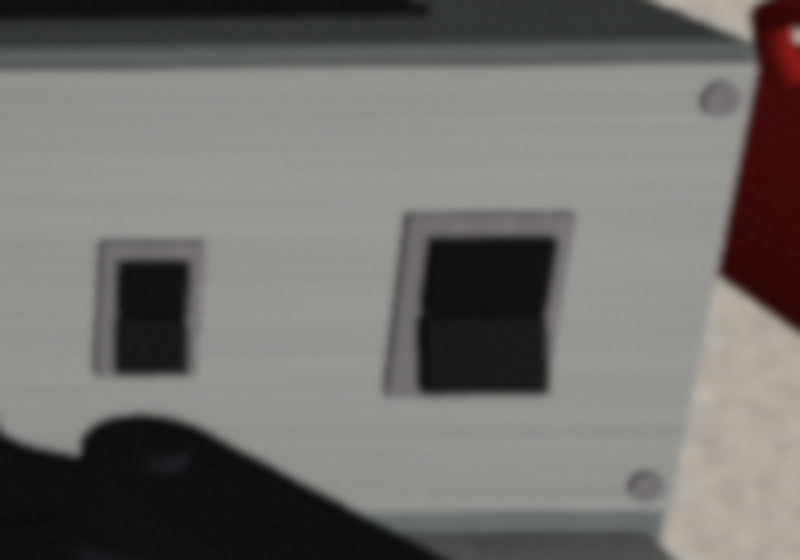

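>>> {"op": "arm_command", "data": {
  "steps": [0,0,0,-8.5,15.2,4,0,0,0,0,-8.5,15.2,4,0,0,0,0,-8.5,15.2,10,0,0,0,0,-8.5,15.2,11,0,0,0,0,-8.5,15.2,11,0]
}}

```text
clock: 2.88
tool_pos: [543.5, 267.8, 165.8]
tool_rot: [[-0.997, 0.075, -0.007], [0.075, 0.997, -0.003], [0.007, -0.003, -1.0]]
ft_force: [-0.5, -0.3, -0.4]
gripper_width: 0.1
```

```bash
python3 - <<'E'
from h import *
import cv2
o=get_obs();print(o['clock'],o['tool_pos'],o['ft_force'])
im,d=get_image('wrist');cv2.imwrite('pics/w2.png',im[:,:,::-1])
E
```

```text
2.875 [543.53221238 267.84797436 165.77542385] [-0.54815755 -0.29184961 -0.37342388]
```

View pics/w2.png

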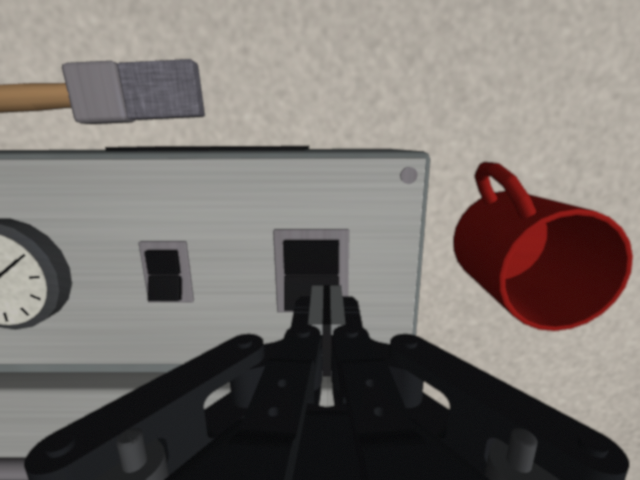

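```bash
python3 - <<'E'
from h import *
o=get_obs();print(o['clock'],o['tool_pos'],o['ft_force'],o['joint_velocities'])
im,d=get_image('wrist');o=get_obs();T=wT(o);print(o['tool_pos'])
for uv,z in [((311,270),124),((312,273),127)]:print(ray('wrist',uv,z,T))
m=camera_model('wrist');
print([ (k,np.round((lambda z:(T@np.array([(k[0]-m['cx'])/m['fx']*z,(k[1]-m['cy'])/m['fy']*z,z,1]))[:3])(d[k[1],k[0]]),1)) for k in [(317,290),(336,290),(312,290),(342,290),(326,288)]])
E
```

```text
2.925 [544.74038224 267.57431652 168.45418657] [-0.0449198   0.08137512  0.37159049] [-0.01954588 -0.04690316 -0.03281465 -0.00062989 -0.00137883 -0.00104428]
[545.73362017 267.31010403 170.37825288]
[537.38225643 258.796679   124.        ]
[537.90527577 259.4065079  127.        ]
[((317, 290), array([535. , 263. , 154.4])), ((336, 290), array([472.8, 272. , 288.3])), ((312, 290), array([534.5, 260.9, 155. ])), ((342, 290), array([549.3, 274.4, 125.7])), ((326, 288), array([535.1, 267. , 152.6]))]
```

```bash
python3 - <<'E'
from h import *
import cv2
o=get_obs();T=wT(o);print(o['clock'],o['tool_pos'])
im,d=get_image('wrist');cv2.imwrite('pics/w3.png',cv2.resize(im[200:340,130:370,::-1],None,fx=3,fy=3,interpolation=cv2.INTER_CUBIC))
for k in L:
    for r in pinpoint(k,'wrist')[:1]:print(k,np.round(r['location'],1),r['confidence'],ray('wrist',r['location'],L[k][2],T).round(1))
E
```

```text
2.975 [545.73362017 267.31010403 170.37825288]
main_rocker_on_end [313.5 287. ] 0.74 [545.9 259.5 127. ]
pump_rocker_on_end [169.6 286.1] 0.68 [539.6 184.1 127. ]
```

View pics/w3.png

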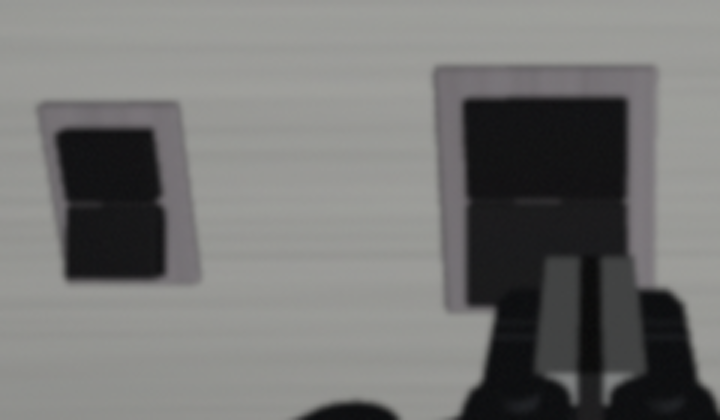

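>>> {"op": "arm_command", "data": {
  "steps": [0,0,0,-0.6,-0.9,0,0,0,0,0,-0.6,-0.9,0.6,0,0,0,0,-0.6,-0.9,1.2,0,0,0,0,-0.6,-0.9,1.5,0,0,0,0,-0.6,-0.9,1.8,0]
}}

```text
clock: 3.85
tool_pos: [552.2, 256.9, 152.3]
tool_rot: [[-0.997, 0.079, 0.002], [0.079, 0.997, -0.0], [-0.002, -0.0, -1.0]]
ft_force: [1.5, -2.2, 3.5]
gripper_width: 0.2
```

>>> {"op": "arm_command", "data": {
  "steps": [0,0,0,0,0,0.1,0,0,0,0,0,0,0.1,0]
}}

```text
clock: 4.1
tool_pos: [552.2, 256.9, 152.0]
tool_rot: [[-0.997, 0.079, 0.002], [0.079, 0.997, -0.0], [-0.002, -0.0, -1.0]]
ft_force: [1.7, -2.5, 5.3]
gripper_width: 0.0
```

>>> {"op": "arm_command", "data": {
  "steps": [0,0,0,0,0,0.1,0,0,0,0,0,0,0.2,0,0,0,0,0,0,0.2,0]
}}

```text
clock: 4.47
tool_pos: [552.3, 257.0, 151.8]
tool_rot: [[-0.997, 0.078, 0.002], [0.078, 0.997, -0.0], [-0.002, -0.0, -1.0]]
ft_force: [-3.0, -3.3, 13.4]
gripper_width: 0.1
```

>>> {"op": "arm_command", "data": {
  "steps": [0,0,0,0,0,-1.5,0,0,0,0,0,0,-2.5,0,0,0,0,0.5,-4.5,-2.5,0,0,0,0,0.5,-4.5,-2.5,0,0,0,0,0.5,-4.5,-2.5,0]
}}

```text
clock: 5.1
tool_pos: [542.8, 212.9, 173.6]
tool_rot: [[-0.997, 0.079, -0.0], [0.079, 0.997, 0.001], [0.0, 0.0, -1.0]]
ft_force: [0.2, -0.4, 0.6]
gripper_width: 0.4
```

```bash
python3 - <<'E'
from h import *
import cv2
get_image('top');o=get_obs();T=wT(o);print(o['clock'],o['tool_pos'],o['joint_velocities'].round(3) if hasattr(o['joint_velocities'],'round') else o['joint_velocities'])
im,d=get_image('wrist');cv2.imwrite('pics/w4.png',im[:,:,::-1])
for k in ['main_rocker_on_end','pump_rocker_on_end']:
    for r in pinpoint(k,'wrist')[:1]:print(k,np.round(r['location'],1),r['confidence'],ray('wrist',r['location'],L[k][2],T).round(1))
E
```

```text
5.15 [542.94635238 213.12659734 173.61171011] [ 0.008  0.004 -0.004 -0.004  0.001 -0.001]
main_rocker_on_end [415.  279.8] 0.73 [544.5 259.4 127. ]
pump_rocker_on_end [273.2 278.1] 0.77 [537.7 184.2 127. ]
```

View pics/w4.png

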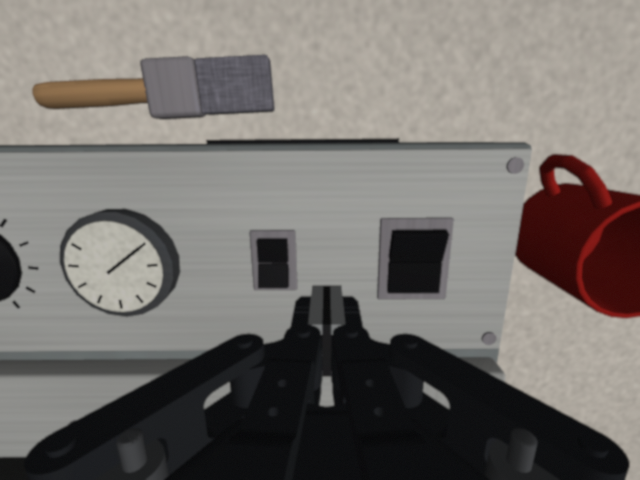

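>>> {"op": "arm_command", "data": {
  "steps": [0,0,0,-0.3,-2.95,0,0,0,0,0,-0.3,-2.95,0.8,0,0,0,0,-0.3,-2.95,1.5,0,0,0,0,-0.3,-2.95,1.9,0,0,0,0,-0.3,-2.95,2.2,0]
}}

```text
clock: 5.92
tool_pos: [544.0, 183.4, 152.1]
tool_rot: [[-0.997, 0.078, 0.001], [0.078, 0.997, 0.0], [-0.001, 0.0, -1.0]]
ft_force: [0.1, -0.4, 4.1]
gripper_width: -0.5
```

>>> {"op": "arm_command", "data": {
  "steps": [0,0,0,0,0,0.1,0,0,0,0,0,0,0.2,0,0,0,0,0,0,0.3,0]
}}

```text
clock: 6.3
tool_pos: [544.1, 183.5, 151.7]
tool_rot: [[-0.997, 0.078, 0.001], [0.078, 0.997, 0.0], [-0.001, 0.0, -1.0]]
ft_force: [-7.6, -1.7, 18.1]
gripper_width: -0.3
```

>>> {"op": "arm_command", "data": {
  "steps": [0,0,0,0,0,-3,0,0,0,0,0,0,-5.5,0,0,0,0,2.2,-6.5,-5.5,0,0,0,0,2.2,-12.5,-5.5,0,0,0,0,2.2,-18,-5.5,0]
}}

```text
clock: 6.92
tool_pos: [506.8, 4.1, 203.5]
tool_rot: [[-0.997, 0.078, 0.0], [0.078, 0.997, 0.0], [-0.0, 0.0, -1.0]]
ft_force: [0.4, -0.7, -0.3]
gripper_width: -0.2
```

>>> {"op": "arm_command", "data": {
  "steps": [0,0,0,0,-3.5,0,0,0,0,0,0,-3.5,0,0,0,0,0,0,-3.5,0,0]
}}

```text
clock: 7.3
tool_pos: [504.7, -29.1, 203.4]
tool_rot: [[-0.997, 0.079, -0.0], [0.079, 0.997, 0.001], [0.0, 0.001, -1.0]]
ft_force: [-0.2, 0.1, -0.0]
gripper_width: -0.3
```

```bash
python3 - <<'E'
from h import *
import cv2
o=get_obs();T=wT(o);print(o['clock'],o['tool_pos'],np.round(o['joint_velocities'],3))
im,d=get_image('wrist');cv2.imwrite('pics/w5.png',im[:,:,::-1])
for k in ['main_rocker_on_end','pump_rocker_on_end','start_button_top']:
    for r in pinpoint(k,'wrist')[:1]:print(k,np.round(r['location'],1),r['confidence'],ray('wrist',r['location'],L[k][2],T).round(1))
E
```

```text
7.3 [504.71419947 -29.07764255 203.44147952] [ 0.02   0.001 -0.001 -0.003  0.    -0.004]
pump_rocker_on_end [451.5 119. ] 0.3 [425.8  44.7 127. ]
start_button_top [278.4 280.7] 0.91 [511.2 -60.  133. ]
```

View pics/w5.png

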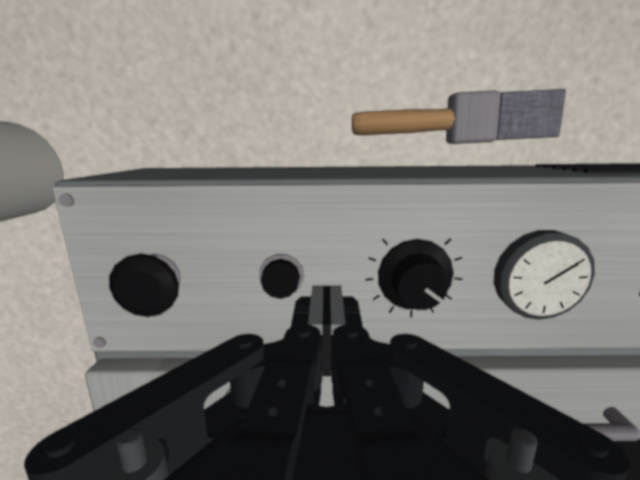

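>>> {"op": "arm_command", "data": {
  "steps": [0,0,0,0,6,0,0,0,0,0,0,12,0,0,0,0,0,0,13,0,0,0,0,0,0,13,0,0,0,0,0,0,13,0,0]
}}

```text
clock: 8.12
tool_pos: [514.9, 99.2, 203.6]
tool_rot: [[-0.997, 0.079, -0.0], [0.079, 0.997, -0.0], [0.0, -0.0, -1.0]]
ft_force: [-0.2, 0.2, -0.7]
gripper_width: -0.0
```

```bash
python3 - <<'E'
from h import *
import cv2
o=get_obs();print(o['clock'],o['tool_pos'])
im,d=get_image('wrist');cv2.imwrite('pics/w6.png',cv2.resize(im[180:350,390:640,::-1],None,fx=3,fy=3,interpolation=cv2.INTER_CUBIC))
E
```

```text
8.125 [514.93491404  99.18505724 203.58034038]
```

View pics/w6.png

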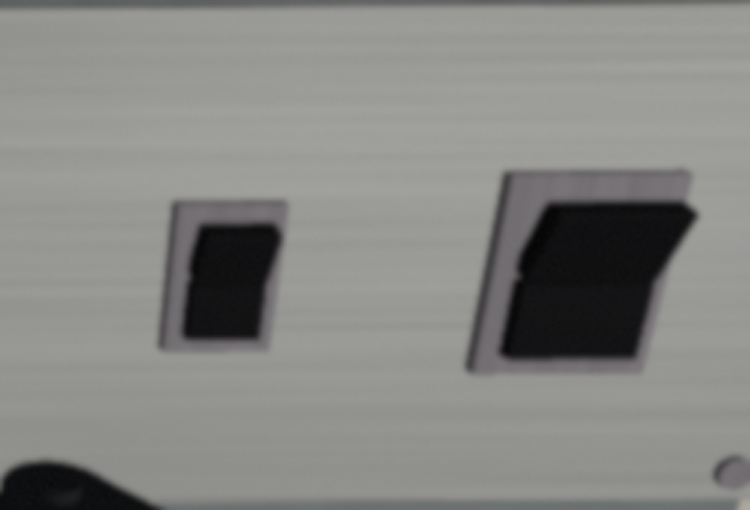

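>>> {"op": "arm_command", "data": {
  "steps": [0,0,0,-0.7,-6,0,0,0,0,0,-0.7,-12,0,0,0,0,0,-0.7,-15.9,0,0,0,0,0,-0.7,-15.9,3.5,0,0,0,0,-0.7,-15.9,3.5,0]
}}

```text
clock: 8.8
tool_pos: [507.1, -60.3, 165.9]
tool_rot: [[-0.997, 0.082, -0.006], [0.082, 0.997, 0.001], [0.006, 0.001, -1.0]]
ft_force: [-0.8, -0.1, -0.2]
gripper_width: 0.4
```

```bash
python3 - <<'E'
from h import *
import cv2
get_image('top');o=get_obs();T=wT(o);print(o['clock'],o['tool_pos'])
im,d=get_image('wrist');cv2.imwrite('pics/w7.png',im[:,:,::-1])
for r in pinpoint('start_button_top','wrist')[:2]:print(np.round(r['location'],1),r['confidence'],ray('wrist',r['location'],133,T).round(1))
E
```

```text
8.85 [508.3254513  -59.89871112 167.66234112]
[329.9 298.3] 0.71 [511.2 -59.3 133. ]
```

View pics/w7.png

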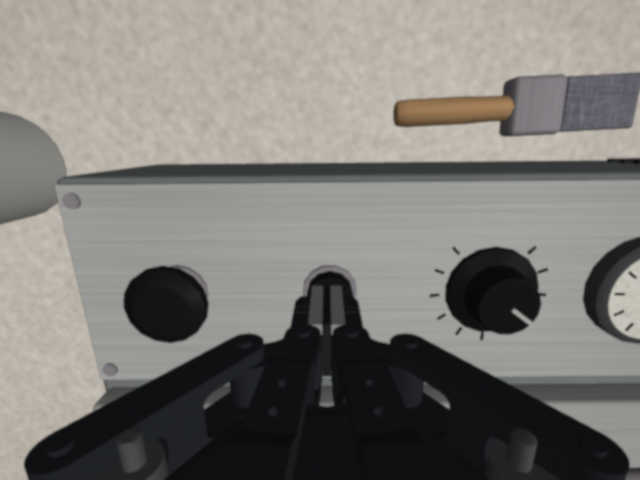

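>>> {"op": "arm_command", "data": {
  "steps": [0,0,0,-0.05,0,0,0,0,0,0,-0.05,0,0,0,0,0,0,-0.05,0,0,0,0,0,0,-0.05,0,0,0,0,0,0,-0.05,0,0.4,0]
}}

```text
clock: 9.57
tool_pos: [510.2, -59.2, 164.9]
tool_rot: [[-0.997, 0.079, 0.001], [0.079, 0.997, -0.0], [-0.001, -0.0, -1.0]]
ft_force: [-0.5, -0.6, -1.0]
gripper_width: -0.1
```

>>> {"op": "arm_command", "data": {
  "steps": [0,0,0,0,0,0,0,0,0,0,0,0,0,0,0,0,0,0,0,0,0,0,0,0,0,0,0,0,0,0,0,0,0,0.3,0]
}}

```text
clock: 10.2
tool_pos: [510.2, -59.3, 162.0]
tool_rot: [[-0.997, 0.079, 0.001], [0.079, 0.997, -0.0], [-0.001, -0.0, -1.0]]
ft_force: [0.2, 0.1, 0.4]
gripper_width: 0.0
```

>>> {"op": "arm_command", "data": {
  "steps": [0,0,0,0,0,0.3,0,0,0,0,0,0,0.6,0,0,0,0,0,0,0.8,0,0,0,0,0,0,0.9,0,0,0,0,0,0,0.9,0]
}}

```text
clock: 10.82
tool_pos: [509.9, -59.2, 153.1]
tool_rot: [[-0.997, 0.079, -0.0], [0.079, 0.997, -0.0], [0.0, -0.0, -1.0]]
ft_force: [-2.6, 0.0, 3.7]
gripper_width: -0.1
```

>>> {"op": "arm_command", "data": {
  "steps": [0,0,0,0,0,0.1,0,0,0,0,0,0,0.2,0,0,0,0,0,0,0.3,0,0,0,0,0,0,0.3,0]
}}

```text
clock: 11.32
tool_pos: [510.1, -59.2, 152.8]
tool_rot: [[-0.997, 0.078, -0.001], [0.078, 0.997, -0.0], [0.001, -0.0, -1.0]]
ft_force: [-9.5, 2.2, 18.8]
gripper_width: -0.3
```

Stopped hard at full travel (18.8 N, well beyond the 4.8 N spring). Lift off and check.

>>> {"op": "arm_command", "data": {
  "steps": [0,0,0,0,0,-2,0,0,0,0,0,0,-6,0,0,0,0,0,4,-9,0,0,0,0,0,8,-12,0,0,0,0,0,8,-12,0]
}}

```text
clock: 11.95
tool_pos: [517.8, 22.3, 272.6]
tool_rot: [[-0.997, 0.075, 0.006], [0.075, 0.997, -0.0], [-0.006, 0.0, -1.0]]
ft_force: [0.0, -0.5, -0.3]
gripper_width: -0.2
```

>>> {"op": "arm_command", "data": {
  "steps": [0,0,0,2,2,-2,0,0,0,0,2,2,-2,0,0,0,0,2,2,-2,0]
}}

```text
clock: 12.32
tool_pos: [497.8, 41.3, 288.2]
tool_rot: [[-0.997, 0.079, -0.001], [0.079, 0.997, -0.0], [0.001, -0.001, -1.0]]
ft_force: [0.1, 0.6, -1.1]
gripper_width: -0.1
```

```bash
python3 - <<'E'
from h import *
import cv2
o=get_obs();print(o['clock'],o['tool_pos'],o['ft_force'])
im,d=get_image('wrist');cv2.imwrite('pics/w8.png',im[:,:,::-1])
T=wT(o);m=camera_model('wrist')
r=pinpoint('start_button_top','wrist')[:1]
for q in r:
    u,v=np.round(q['location']).astype(int);z=np.median(d[v-1:v+2,u-1:u+2]);print(q,(T@np.array([(u-m['cx'])/m['fx']*z,(v-m['cy'])/m['fy']*z,z,1]))[:3])
im,d=get_image('scene');cv2.imwrite('pics/s8.png',im[:,:,::-1])
E
```

```text
12.325 [497.75041763  41.28912685 288.22403648] [ 0.13987766  0.57857839 -1.08223126]
{'location': [213.1, 254.8], 'confidence': 0.91} [511.28097002 -59.10127045 133.67020866]
```

View pics/w8.png

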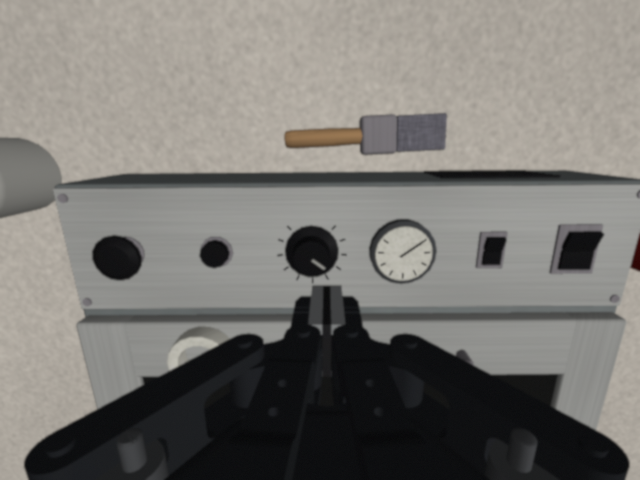

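View pics/s8.png

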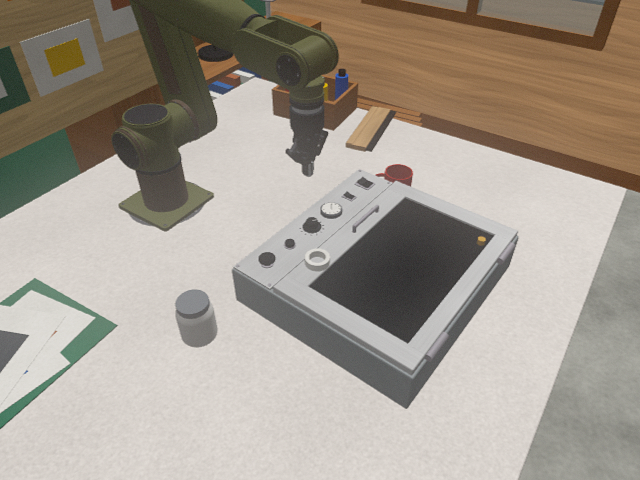

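Both rockers (wrist picture at 578,250 and 491,249) are on. The start button at (215,253) is out, with its top at about 133 mm. The bystanders are unmoved and the arm is clear.

```bash
python3 -c "
from cell import *
print(hand_in())"
```

```text
the job is handed in; nothing more can be done
None
```

The exposure was started in the order asked, and I handed the job in at about 12.4 s of the 51 s allowed. The hand-in reports no verdict.

- **Main rocker:** I pressed its lid-side end down until it stopped, with about 13 N and the fingertips level with the face's "down" height (127 mm). The later wrist pictures show it on.
- **Pump rocker:** I pressed its lid-side end down until it stopped, at about 6 s with 18 N. A wrist picture before the start press showed both rockers on.
- **Start button:** I pressed it at about 10.5 s, so the pump had run for more than 4 s. It went to its full stop at 18.8 N, against the 4.8 N its spring takes when fully in. After release its top measured 133.7 mm, against 133 mm expected when out.
- **Left alone:** The timer knob, stop button and bystanders show no change in the last pictures, and the arm finished clear with no contact force.

**Disagreements:** My first estimate of the rocker positions, from picture features, was about 4 mm off. A closer wrist picture and the network's point agreed with each other, so I pressed using those. The pump rocker's point in one wrist picture was a low-confidence false report, which I ignored.

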